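# Load the sprung spice-jar track

## Task

Draw the red follower of the spice-jar track back against its spring and hook its knob in the brass catch, then stand the red and the green spice jar upright in the track, one behind the other. Unhook the knob and ease the follower forward in hand, never letting it snap, until it holds both jars closed up against the front stop, then let go. Don't force the knob against the catch, drop the glass jars or ram the follower into them, and leave the salt tub, pepper mill and mug alone.

Things in the scene. Friction and masses are not known exactly. Their poses are not given: they have to be found in the camera images.
- track: Fixed jar track, white base 250 x 70 x 6 mm. Origin: underside, mid-width; z up; +x = pull-back direction, away from the front stop. Channel floor 6 mm up, 46 mm wide between aluminium walls (y = -23 and +23) 4 mm thick, 32 mm high, plus lips flared out to y = +-30 at 42 mm height. Front stop's inner face at x = -100, 10 mm thick, 50 mm high; the same block at the rear, x = 130 to 140.
- front_stop (a point): point on the channel floor at the inner face of the front stop, mid-width (track frame x = -100, y = 0, z = 6 mm)
- catch_zone (a point): track-frame point (45, -10, 64) mm, middle of the region where the brass catch plate (60 to 68 mm up) may sit; the catch itself is shifted up to 12 mm along x, not measured. It has a holding finger (22 mm in x, y -9 to -32) ending in the holding face, looking to +x; then a notch 16 mm wide; then a rear stop (12 mm in x, y -32 to +12). Bracket: y -30 to -38.
- knob_grip (a point): where the TCP grips the yellow knob: on its axis, 108 mm above the worktop; moves with it. Knob: upright cylinder 18 mm diameter, 72 to 120 mm up, on a 12 mm post, 25 mm behind the follower's front face; does not turn or tilt. To unhook: back about 2 mm off the holding face, sideways to track +y to mid-channel, then forward.
- follower (a joint): red follower (plate 42 mm wide, top 54 mm up), slide along track +x, m: 0 = forward end; front face at track x = -0.060 + this. Spring pulls forward 3.5 N + 70 N/m, hardly damped: let go off the catch it shoots forward. Pulled back mid-channel its post meets the rear stop at 0.077 to 0.101 (varies). Rests on the two loaded jars at about 0.044.
- knob (a joint): sideways slide of knob and post towards track -y, m: 0 = mid-channel, 0.016 = end, in the notch; no spring, friction about 1.2 N. At the rear stop the 12 mm post can go sideways into the notch (4 mm play in x); let forward up to 4 mm it rests on the holding face, and the spring (about 10 N) keeps it there.
- jar_red: loose round glass jar of red spice with dark cap: 42 mm diameter straight cylinder, 74 mm tall, 0.12 kg; origin: centre of its underside; z up
- jar_green: the same jar with green spice: 42 mm diameter, 74 mm tall, 0.12 kg; origin: centre of its underside; z up
- salt_tub: loose blue tub with white lid, 53 mm diameter, 82 mm tall; not to be moved; origin: centre of its underside
- pepper_mill: loose wooden pepper mill, 54 mm diameter, 185 mm tall; not to be moved; origin: centre of its underside
- mug: loose white mug, 76 mm diameter, 85 mm tall, handle reaching 75 mm out on its +y side; not to be moved; origin: centre of its underside
Not all that is in view belongs to the job. Leave any turquoise look-alike of the jar_red alone.

How it is judged:
By the outcome, as a careful person would: the job done as asked, in the order asked, and still so for the second after the job is handed in, with the robot touching nothing.
It also fails if it takes over 72 s, if anything falls off the work surface, if the arm or the gripper's body presses on something with over 40 N, if the wrist force passes 120 N, or if a joint passes its speed limit or range.

## Robot

A 6-joint arm with a two-finger parallel gripper is mounted at the origin on the work surface. World frame = base frame: x ahead of the robot, y to its left, z up, the work surface at z = 0. Lengths are in m, angles in degrees, forces in N, time in s.
With the tool pointing down it reaches from about 0.35 to 0.775 m from the base axis. Payload 5.5 kg.
Tool frame: the origin (TCP) lies between the finger pads, 19 mm behind the fingertips; this is the grasp point; z points along the fingers, y is the line along which they close (so a half turn about z gives the same grasp; the last joint's range is limited). The gripper opens to 85 mm and grips with 20 to 120 N. Pads are 22 mm wide; open, the fingers measure 114 mm over their backs; the gripper's body (76 mm by 85 mm) begins 54 mm behind the grasp point. The pads swing forward as they close: fully open they stand 13 mm farther back than shut.
Start: joints at [58.407, 17.945, 2.641, 74.691, 0, 82.002], TCP at [0.23, 0.527, 0.25] pointing down, gripper open.
Joint ranges: [-158.12, 158.12], [-49.38, 96.58], [-58.88, 72.47], [-126.05, 133.96], [-84.25, 85.87], [-180, 180]. Speed limits (degrees/s): [147.25, 147.25, 180, 180, 180, 180].

## Interface

Orientations are given as [roll, pitch, yaw] about the fixed x, y, z axes, in that order (R = Rz(yaw) Ry(pitch) Rx(roll)).
In Python, from cell import get_obs, snapshot, calibration, sign_off, masks_of, tip_of gives the robot as it stands.
- The arm moves only by the tool apply_moves, never from a script. Its argument "rows" is a list that holds one entry, the list of rows, each a list of 4 numbers: the shift along the world's x, y, z in mm, then the turn about the world's z in rad. In form: [[[tx, ty, tz, turn], ...]]. A call has 1 to 10 rows; each row is the pose to reach, as a shift and turn from the pose commanded when the call began; what a row does not reach only later rows make up. A row lasts 1/10 s, in which the tool goes at most 50 mm and 8.59 degrees, less where a joint would pass 70% of its speed; a pose out of reach is approached as far as the arm can. A call with a gripper value outside its range is refused whole. "gripper" is the opening, from 0 (shut) to 1 (fully open), set as the call begins (left out, the last holds). The fingers move at their own pace and stop on an object; "squeeze" is the grip in N (left out, the last holds). Time passes only in rows, so rows that repeat a pose let the fingers close. It gives the time, the measured TCP pose, the force, the opening and the grip force at its end, in the units of the state.
- get_obs(): the state, without advancing time (a new reading comes with each control period).
- snapshot(name): name is "side" or "top"; returns the picture (420x560x3 uint8, blue, green, red); there is no depth.
- calibration(name): a dict with "camera_matrix" (3x3 intrinsics, pixels), "R" (3x3) and "t" (3): a world point X has camera coordinates R X + t. Camera axes: x right, y down, z forward; pixel columns grow to the right and rows downward; lengths in m; the calibration is good to about 2 mm. A picture is of the moment at which its call begins. calibration takes no time and is no camera call.
- sign_off(): hands the job in; it is judged then, once.
Trained networks look in the newest picture that a camera, given by its name, has taken for a name from the list of things; names that differ only in an ending like _2 or _b are one class to them, and where a whole thing is asked for, a point or a joint stands for the part that bears it (a point fixed in the world has none). Each returns a list of dicts, best first, with "confidence" (0 to 1); they miss things now and then, are a little off and sometimes report something else, mostly with a low value. They report only what shows in the picture. A call takes as long as a camera call. They do not tell look-alikes from the thing itself.
- masks_of(camera, name): "mask" (420x560 bool, what is visible of it) and "xy" ([column, row] in pixels, amid what is visible of it).
- tip_of(camera, name): "xy" ([column, row] in pixels: a listed point, or the origin of a listed thing).
The state is a dict: "time_s": time; "joint_positions": joint angles; "joint_vel": joint speeds; "effort": joint torques, N m; "tcp_pos": TCP position; "ee_rot": TCP orientation; "wrist_force": force on the tool from outside, world axes, zero at the start; "ft_torque": the same for the moment, N m; "opening": finger opening in m; "grip_force": force on a finger pad.
Only numpy, scipy, OpenCV 4.12 (cv2) and the standard library are available. Lean on these libraries where they do the work, as an engineer would, in place of code of your own. Each camera call takes 0.05 s, during which the arm holds its last target. There are 200 camera calls.

## Working session

There is one attempt and no reset: what is moved stays moved. The work goes in short steps, Python scripts to look and compute and a tool call to move; the robot and the scene stay as the last step left them, time stands still between calls to the robot, and variables do not carry over. Pictures are saved under pics/ and viewed, at most 11 in all, crops included, and the job is handed in when it is done.

Besides the shell and the picture viewer there is one more tool, called after "Emit:" as a command line: name --argument value ..., lists and objects as JSON in quotes. apply_moves: Moves the arm, as the interface text tells. Its arguments: {"type":"object","properties":{"rows":{"type":"array","items":{"type":"array","items":{"type":"array","items":{"type":"number"}}}},"gripper":{"type":"number"},"squeeze":{"type":"number"}},"required":["rows"]}

```bash
mkdir -p pics; ls
cat > h.py <<'E'
import numpy as np, cv2
from cell import *
C={n:calibration(n) for n in("side","top")}
def proj(n,X):
    c=C[n];p=c["camera_matrix"]@(c["R"]@np.array(X,float)+c["t"]);return p[:2]/p[2]
def ray(n,uv):
    c=C[n];R=np.array(c["R"]);o=-R.T@c["t"];d=R.T@np.linalg.inv(c["camera_matrix"])@[uv[0],uv[1],1];return o,d/np.linalg.norm(d)
def onz(n,uv,z):
    o,d=ray(n,uv);return o+d*(z-o[2])/d[2]
def tri(a,b):
    o1,d1=ray("side",a);o2,d2=ray("top",b)
    s=np.linalg.lstsq(np.c_[d1,-d2],o2-o1,rcond=None)[0];p,q=o1+s[0]*d1,o2+s[1]*d2
    return (p+q)/2,np.linalg.norm(p-q)
E
python3 - <<'E'
from h import *
ims=[snapshot(n) for n in("side","top")]
for n,i in zip(("side","top"),ims): cv2.imwrite(f"pics/{n}0.png",i)
cv2.imwrite("pics/both.png",np.hstack([cv2.resize(i,(800,600)) for i in ims])[:, :]) 
for n in("front_stop","catch_zone","knob_grip","jar_red","jar_green","salt_tub","pepper_mill","mug","track"):
    r={c:tip_of(c,n) for c in("side","top")}
    print(n,{c:[(np.round(x["xy"]).tolist(),round(x["confidence"],2)) for x in v] for c,v in r.items()})
    if r["side"] and r["top"]:
        p,e=tri(r["side"][0]["xy"],r["top"][0]["xy"]);print("   ",p.round(4),e.round(4))
print(get_obs()["time_s"])
E
```

```text
pics
front_stop {'side': [([274.0, 249.0], 0.71)], 'top': [([306.0, 221.0], 0.57)]}
    [ 0.548  -0.059   0.0125] 0.0111
catch_zone {'side': [([273.0, 195.0], 0.72)], 'top': [([251.0, 205.0], 0.95)]}
    [0.5891 0.0898 0.0586] 0.0042
knob_grip {'side': [([274.0, 249.0], 0.6), ([272.0, 198.0], 0.57)], 'top': [([284.0, 214.0], 0.54)]}
    [ 0.571   0.006  -0.0565] 0.0188
jar_red {'side': [([346.0, 272.0], 0.96), ([331.0, 308.0], 0.87), ([343.0, 341.0], 0.68), ([372.0, 308.0], 0.64)], 'top': [([403.0, 210.0], 0.83), ([382.0, 173.0], 0.81), ([348.0, 176.0], 0.8), ([371.0, 200.0], 0.64)]}
    [ 0.5893 -0.293   0.1524] 0.0405
jar_green {'side': [([274.0, 351.0], 0.7)], 'top': [([397.0, 254.0], 0.65)]}
    [ 0.4678 -0.3106 -0.002 ] 0.0019
salt_tub {'side': [([249.0, 289.0], 0.76)], 'top': [([344.0, 258.0], 0.8)]}
    [ 0.4554 -0.1625  0.0136] 0.0018
pepper_mill {'side': [([348.0, 212.0], 0.86)], 'top': [([274.0, 141.0], 0.72)]}
    [ 0.7859  0.0348 -0.0092] 0.0052
mug {'side': [([191.0, 176.0], 0.91)], 'top': [([161.0, 275.0], 0.81)]}
    [ 0.398   0.3441 -0.0023] 0.0072
track {'side': [([271.0, 225.0], 0.72)], 'top': [([268.0, 215.0], 0.68)]}
    [ 0.5703  0.049  -0.0088] 0.0057
1.0
```

View pics/side0.png

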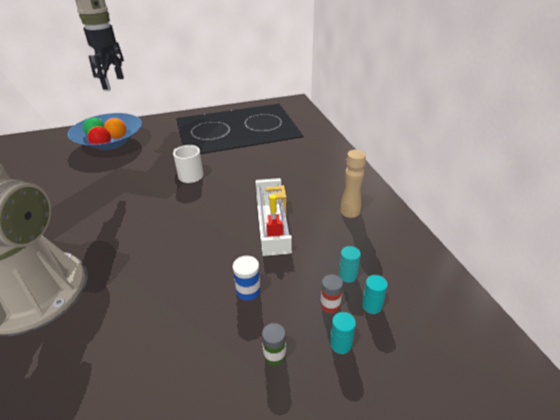

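View pics/top0.png

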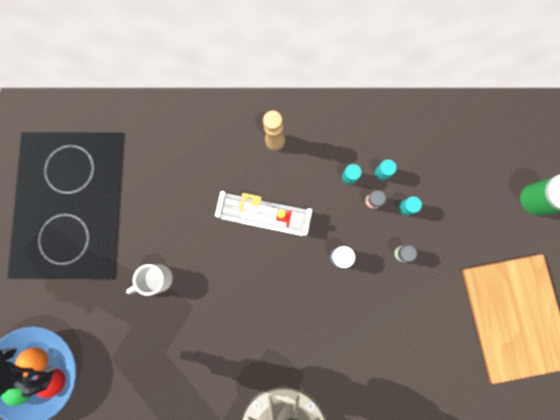

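```bash
cat > fit.py <<'E'
from h import *
from scipy.optimize import minimize
import sys
def cyl(r,h):
    a=np.linspace(0,2*np.pi,40)
    return np.array([[r*np.cos(t),r*np.sin(t),z] for t in a for z in(0,h)])
B=lambda x0,x1,y0,y1,z0,z1:np.array([[x,y,z] for x in(x0,x1) for y in(y0,y1) for z in(z0,z1)])/1000
TR=np.vstack([B(-110,140,-35,35,0,6),B(-110,130,-30,30,42,42),B(-110,-100,-27,27,6,50),B(130,140,-27,27,6,50)])
S=4
def hull(n,P,q):
    c,s=np.cos(q[2]),np.sin(q[2]);X=np.c_[c*P[:,0]-s*P[:,1]+q[0],s*P[:,0]+c*P[:,1]+q[1],P[:,2]+(q[3] if len(q)>3 else 0)]
    return cv2.convexHull(np.float32([proj(n,x) for x in X]))
def fit(P,masks,q0,free):
    """fit pose by convex silhouettes; loss = sum of hull symmetric difference (polygon areas)"""
    H={}
    for n,m in masks.items():
        m=m.astype(np.uint8);k,l,st,_=cv2.connectedComponentsWithStats(m);m=(l==1+np.argmax(st[1:,4])).astype(np.uint8)
        e=cv2.resize(m*255,None,fx=S,fy=S,interpolation=cv2.INTER_LINEAR)>127
        H[n]=(cv2.convexHull(np.argwhere(e)[:,::-1].astype(np.float32))+.5)/S-.5
    def loss(v):
        q=np.array(q0,float);q[free]=v;L=0
        for n,h in H.items():
            g=hull(n,P,q);i=cv2.intersectConvexConvex(np.float32(h),g)[0];L+=1-i/(cv2.contourArea(h)+cv2.contourArea(g)-i)
        return L
    v0=np.array(q0,float)[free]
    sim=np.vstack([v0]+[v0+np.eye(len(v0))[k]*(.015 if free[k]!=2 else .1) for k in range(len(v0))])
    r=minimize(loss,v0,method="Nelder-Mead",options=dict(initial_simplex=sim,xatol=1e-5,fatol=1e-5))
    q=np.array(q0,float);q[free]=r.x;return q,r.fun
def pick(c,name,xy):
    ms=masks_of(c,name);return min(ms,key=lambda m:np.hypot(*(np.array(m["xy"])-xy)))
E
python3 - <<'E'
from fit import *
for n in("side","top"): snapshot(n)
T={c:pick(c,"track",p)["mask"] for c,p in(("side",(271,215)),("top",(264,214)))}
for c in T: print(c,T[c].sum(),fit(TR,{c:T[c]},[.57,.04,1.37],[0,1,2]))
print("track",fit(TR,T,[.57,.04,1.37],[0,1,2]), fit(TR,T,[.57,.04,1.37,0],[0,1,2,3]))
for nm,ps,pt in(("jar_red",(331,295),(375,200)),("jar_green",(274,344),(405,254))):
    M={c:pick(c,nm,p) for c,p in(("side",ps),("top",pt))}
    print(nm,[(np.round(m["xy"]),m["mask"].sum()) for m in M.values()])
    m={c:M[c]["mask"] for c in M};q0=[*onz("side",M["side"]["xy"],.037)[:2],0,0]
    print(fit(cyl(.021,.074),m,q0,[0,1]),fit(cyl(.021,.074),m,q0,[0,1,3]),[fit(cyl(.021,.074),{c:m[c]},q0,[0,1])[0][:2] for c in m])
# turquoise: by colour, top
for m in masks_of("side","jar_red"): print("side",np.round(m["xy"]),m["mask"].sum(),onz("side",m["xy"],.037).round(3))
for m in masks_of("side","follower"): print("fol",np.round(m["xy"]))
for nm,r,h in(("salt_tub",.0265,.082),("pepper_mill",.027,.185)):
    m={c:masks_of(c,nm)[0]["mask"] for c in("side","top")};print(nm,fit(cyl(r,h),m,[*onz("side",masks_of("side",nm)[0]["xy"],h/2)[:2],0],[0,1]))
o=get_obs();print(o["time_s"],o["ee_rot"])
E
```

```text
side 1890 (array([0.57010874, 0.03981665, 1.39147787]), np.float64(0.09041259148128955))
top 2130 (array([0.57307444, 0.04465773, 1.37647402]), np.float64(0.05256100532610675))
track (array([0.57171441, 0.04408876, 1.37279658]), np.float64(0.16091326461623512)) (array([ 0.5720811 ,  0.04436969,  1.37199696, -0.00328437]), np.float64(0.15605168466612107))
jar_red [(array([331., 292.]), np.int64(695)), (array([374., 197.]), np.int64(285))]
(array([ 0.61175498, -0.24251617,  0.        ,  0.        ]), np.float64(0.1523092060675475)) (array([ 0.61201956, -0.24259367,  0.        , -0.00320291]), np.float64(0.12470674213032151)) [array([ 0.61029054, -0.24494025]), array([ 0.61184609, -0.24211943])]
jar_green [(array([274., 342.]), np.int64(809)), (array([402., 253.]), np.int64(301))]
(array([ 0.46717714, -0.31783103,  0.        ,  0.        ]), np.float64(0.1778919667531248)) (array([ 0.46709323, -0.31900657,  0.        , -0.00550713]), np.float64(0.15950155567851443)) [array([ 0.46626681, -0.31949597]), array([ 0.46764283, -0.31756097])]
side [373. 295.] 742 [ 0.69  -0.276  0.037]
side [331. 292.] 695 [ 0.611 -0.242  0.037]
side [343. 333.] 814 [ 0.594 -0.339  0.037]
side [347. 260.] 592 [ 0.681 -0.17   0.037]
fol [273. 222.]
salt_tub (array([ 0.45651267, -0.15058438,  0.        ]), np.float64(0.13836829205761525))Traceback (most recent call last):
  File "<stdin>", line 15, in <module>
IndexError: list index out of range
```

Run:
```python
from fit import *
o=get_obs();print(o["time_s"],o["ee_rot"],o["opening"])
print(tri((272,198),(284,214)))
for n in("side","top"):
    im=snapshot(n)
    hsv=cv2.cvtColor(im,cv2.COLOR_BGR2HSV)
    for nm,(lo,hi) in dict(yel=((24,150,120),(34,255,255)),red=((0,150,90),(8,255,255))).items():
        m=cv2.inRange(hsv,lo,hi);m[:180]=0;m[260:]=0;m[:,:240]=0;m[:,330:]=0
        y,x=np.nonzero(m);print(n,nm,len(x),x.min(),x.max(),y.min(),y.max(),x.mean(),y.mean())
    print(n,tip_of(n,"knob_grip"))
    c,s=np.cos(1.375),np.sin(1.375)
    f=lambda x,y,z:proj(n,[.572+c*x-s*y,.0442+s*x+c*y,z]).round(1)
    print("pred knob grip",f(-.035,0,.108),"knob base",f(-.035,0,.072),"front top face",f(-.06,0,.054))
    cv2.imwrite(f"pics/c_{n}.png",im)
a=cv2.imread("pics/c_side.png")[170:260,230:310];b=cv2.imread("pics/c_top.png")[180:250,205:325]
cv2.imwrite("pics/crop.png",np.hstack([cv2.resize(a,(356,400),interpolation=2),cv2.resize(b,(444,400),interpolation=2)]))
```

```text
1.75 [1.79996429e+02 1.14651122e-03 1.56405975e+02] 0.08534931642679866
(array([0.56044065, 0.00133282, 0.11706559]), np.float64(0.002021396667628369))
side yel 103 270 276 194 212 272.84466019417476 202.67961165048544
side red 257 267 282 215 235 274.3774319066148 226.77821011673151
side [{'xy': [272.8, 199.9], 'confidence': 0.5}]
pred knob grip [273.4 198.5] knob base [273.9 210.3] front top face [275.  222.5]
top yel 7 279 284 214 217 281.85714285714283 215.85714285714286
top red 68 277 290 211 225 285.54411764705884 217.69117647058823
top [{'xy': [281.7, 213.8], 'confidence': 0.6}, {'xy': [160.7, 275.0], 'confidence': 0.23}]
pred knob grip [280.6 212.9] knob base [280.9 214.6] front top face [290.2 217.2]
```

View pics/crop.png

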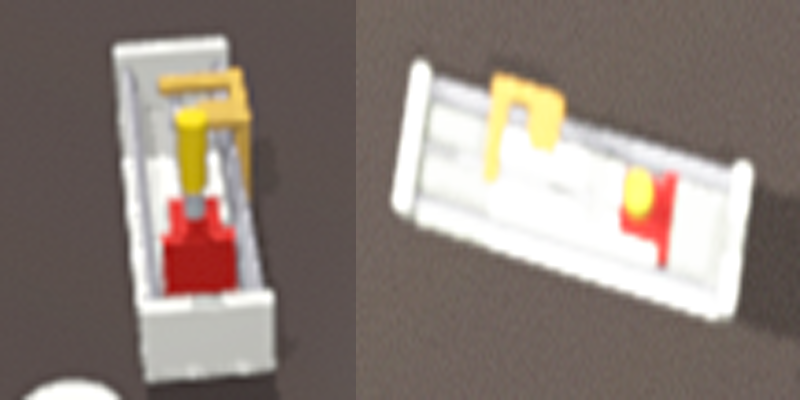

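Emit:
apply_moves --rows '[[[40,-60,0,0.05],[80,-120,0,0.1],[115,-175,0,0.15],[145,-225,0,0.2],[175,-270,0,0.216],[200,-310,0,0.216],[226,-350,0,0.216],[252,-390,0,0.216],[278,-430,0,0.216],[304,-470,0,0.216]]]' --gripper 1 --squeeze 40

```text
time_s: 2.95
tcp_pos: [0.5025, 0.1052, 0.2503]
ee_rot: [180.0, 0.0, 168.8]
wrist_force: [1.0, 0.5, -0.2]
opening: 0.0853
grip_force: 0.0
```

Emit:
apply_moves --rows '[[[20,-30,-20,0],[31,-45,-50,0],[31,-45,-70,0],[31,-45,-70,0],[31,-45,-70,0]]]'

```text
time_s: 3.45
tcp_pos: [0.5324, 0.0622, 0.1802]
ee_rot: [180.0, -0.0, 168.8]
wrist_force: [-0.1, 0.1, 0.1]
opening: 0.0858
grip_force: 0.0
```

Emit:
apply_moves --rows '[[[17,-25,0,0],[33,-50,0,0],[33,-50,0,0],[33,-50,0,0]]]'

```text
time_s: 3.85
tcp_pos: [0.5664, 0.0123, 0.1815]
ee_rot: [180.0, 0.1, 168.8]
wrist_force: [-0.9, 0.1, 0.3]
opening: 0.0853
grip_force: 0.0
```

Run:
```python
from fit import *
a=snapshot("side")[150:260,220:330];b=snapshot("top")[170:260,215:325]
cv2.imwrite("pics/crop2.png",np.hstack([cv2.resize(a,(400,400),interpolation=2),cv2.resize(b,(400,328),interpolation=2).__class__((0,)) if 0 else cv2.copyMakeBorder(cv2.resize(b,(400,328),interpolation=2),0,72,0,0,0)]))
print(get_obs()["tcp_pos"])
for n in("side","top"):print(n,[ (x["xy"],x["confidence"]) for x in tip_of(n,"knob_grip")],proj(n,get_obs()["tcp_pos"]),proj(n,[.5655,.012,.108]))
```

```text
[0.5655233  0.01297106 0.18102542]
side [] [272.17833883 172.16583597] [273.31088698 198.00916817]
top [] [278.65612446 209.18165925] [279.77742472 212.80301202]
```

View pics/crop2.png

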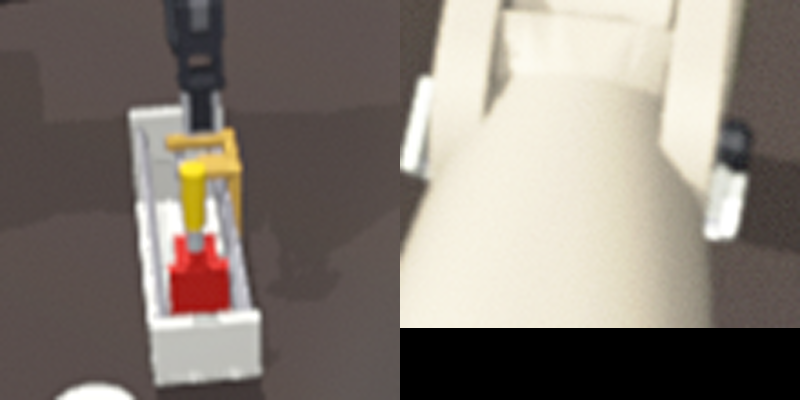

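Emit:
apply_moves --rows '[[[0,0,-25,0],[0,0,-50,0],[0,0,-68,0],[0,0,-73,0],[0,0,-73,0]]]'

```text
time_s: 4.55
tcp_pos: [0.5649, 0.0127, 0.1066]
ee_rot: [180.0, -0.1, 168.8]
wrist_force: [0.3, 0.3, 0.3]
opening: 0.0852
grip_force: 0.0
```

Emit:
apply_moves --rows '[[[0,0,0,0],[0,0,0,0],[0,0,0,0],[0,0,0,0],[0,0,0,0],[0,0,0,0]]]' --gripper 0 --squeeze 30

```text
time_s: 5.15
tcp_pos: [0.566, 0.0113, 0.1078]
ee_rot: [-179.9, 0.1, 168.7]
wrist_force: [-2.5, -3.1, 4.7]
opening: 0.017
grip_force: 30.1
```

Emit:
apply_moves --rows '[[[1,5,0,0],[2.5,13,0,0],[4.5,23,0,0],[6.5,33,0,0],[8.5,43,0,0],[10.5,53,0,0],[12,61,0,0],[13.2,67,0,0],[13.2,67,0,0]]]'

```text
time_s: 6.05
tcp_pos: [0.5792, 0.0779, 0.1077]
ee_rot: [-179.8, 0.1, 168.7]
wrist_force: [-0.9, -8.5, 6.0]
opening: 0.0168
grip_force: 30.3
```

Run:
```python
from h import *
c,s=np.cos(1.375),np.sin(1.375)
im=cv2.imread("pics/c_top.png");hsv=cv2.cvtColor(im,cv2.COLOR_BGR2HSV)
m=cv2.inRange(hsv,(12,90,120),(26,255,255));m[:190]=0;m[225:]=0;m[:,:230]=0;m[:,270:]=0
P=np.array([onz("top",(u,v),.066)-[.572,.0442,0] for v,u in np.argwhere(m>0)])
x=P[:,0]*c+P[:,1]*s;y=-P[:,0]*s+P[:,1]*c
k=(y>-.028)&(y<-.01)
h,e=np.histogram(x[k],np.arange(0,.08,.003));print([(round(a*1000),b) for a,b in zip(e,h)])
k=(y>-.006)&(y<.01);print("rear bar x mean",x[k].mean(),k.sum(),"all y",y.min(),y.max())
```

```text
[(0, np.int64(0)), (3, np.int64(0)), (6, np.int64(0)), (9, np.int64(0)), (12, np.int64(0)), (15, np.int64(0)), (18, np.int64(0)), (21, np.int64(0)), (24, np.int64(0)), (27, np.int64(4)), (30, np.int64(1)), (33, np.int64(0)), (36, np.int64(0)), (39, np.int64(0)), (42, np.int64(0)), (45, np.int64(2)), (48, np.int64(2)), (51, np.int64(0)), (54, np.int64(1)), (57, np.int64(0)), (60, np.int64(0)), (63, np.int64(0)), (66, np.int64(3)), (69, np.int64(0)), (72, np.int64(0)), (75, np.int64(0))]
rear bar x mean nan 0 all y -0.04032980512876817 -0.018175584044862338<stdin>:9: RuntimeWarning: Mean of empty slice.
  ret = ret.dtype.type(ret / rcount)
```

Run:
```python
from h import *
c,s=np.cos(1.375),np.sin(1.375)
for uv in((242.3,202.4),(256.9,201),(281.7,213.8)):
    p=onz("top",uv,.067 if uv[0]<270 else .108)-[.572,.0442,0];print(p[0]*c+p[1]*s,-p[0]*s+p[1]*c)
p=get_obs()["tcp_pos"]-np.array([.572,.0442,0]);print("tcp",p[0]*c+p[1]*s,-p[0]*s+p[1]*c)
```

```text
0.07220986029162514 -0.011832427260025277
0.0349575939743448 -0.023281069945639565
-0.038145285176045554 0.0016262814372369622
tcp 0.03446528469028557 -0.00048775168447629837
```

Emit:
apply_moves --rows '[[[0.8,4,0,0],[1.6,8,0,0],[2.2,11,0,0],[2.7,14,0,0],[2.7,14,0,0]]]'

```text
time_s: 6.55
tcp_pos: [0.5818, 0.0912, 0.1077]
ee_rot: [-179.8, 0.1, 168.7]
wrist_force: [-2.6, -9.5, 5.3]
opening: 0.0172
grip_force: 30.3
```

Emit:
apply_moves --rows '[[[0.2,1,0,0],[0.4,2,0,0],[0.4,2,0,0]]]'

```text
time_s: 6.85
tcp_pos: [0.5821, 0.0928, 0.1077]
ee_rot: [-179.8, 0.1, 168.7]
wrist_force: [-1.4, -8.2, 5.6]
opening: 0.0171
grip_force: 30.3
```

Emit:
apply_moves --rows '[[[0.2,1,0,0],[0.4,2,0,0],[0.4,2,0,0]]]'

```text
time_s: 7.15
tcp_pos: [0.5825, 0.0947, 0.1077]
ee_rot: [-179.7, 0.1, 168.7]
wrist_force: [-2.4, -8.8, 5.7]
opening: 0.0167
grip_force: 30.3
```

Emit:
apply_moves --rows '[[[0.2,0.7,0,0],[0.3,1.5,0,0],[0.3,1.5,0,0]]]'

```text
time_s: 7.45
tcp_pos: [0.5828, 0.0962, 0.1077]
ee_rot: [-179.7, 0.1, 168.7]
wrist_force: [-1.6, -10.0, 6.9]
opening: 0.017
grip_force: 30.3
```

Emit:
apply_moves --rows '[[[0.2,0.7,0,0],[0.3,1.5,0,0],[0.3,1.5,0,0]]]'

```text
time_s: 7.75
tcp_pos: [0.5831, 0.0977, 0.1077]
ee_rot: [-179.7, 0.1, 168.7]
wrist_force: [-2.7, -10.2, 7.1]
opening: 0.0172
grip_force: 30.3
```

Emit:
apply_moves --rows '[[[0.2,0.7,0,0],[0.3,1.5,0,0],[0.3,1.5,0,0]]]'

```text
time_s: 8.05
tcp_pos: [0.5834, 0.0991, 0.1077]
ee_rot: [-179.7, 0.1, 168.7]
wrist_force: [-2.2, -10.3, 6.3]
opening: 0.0168
grip_force: 30.3
```

Emit:
apply_moves --rows '[[[0.2,0.7,0,0],[0.3,1.5,0,0],[0.3,1.5,0,0]]]'

```text
time_s: 8.35
tcp_pos: [0.5837, 0.1006, 0.1077]
ee_rot: [-179.7, 0.1, 168.7]
wrist_force: [-1.6, -9.2, 6.7]
opening: 0.0167
grip_force: 30.4
```

Run:
```python
from h import *
a=snapshot("side")[160:250,230:320];cv2.imwrite("pics/crop3.png",cv2.resize(a,(600,600),interpolation=2))
```

```text
(no output)
```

View pics/crop3.png

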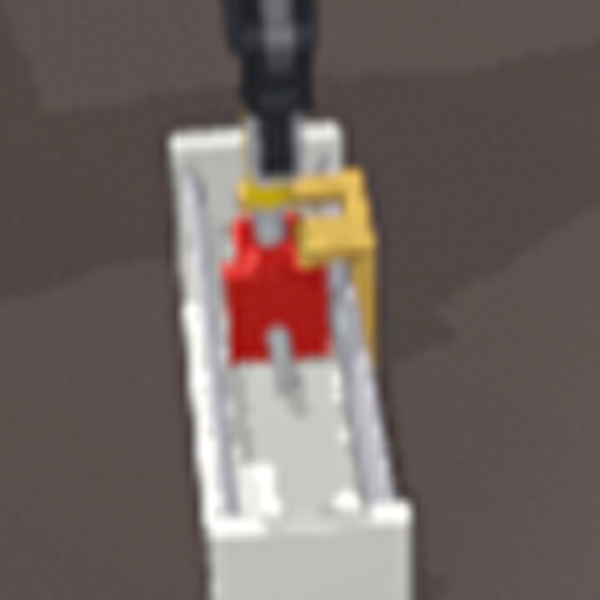

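Emit:
apply_moves --rows '[[[0.2,0.7,0,0],[0.3,1.3,0,0],[0.3,1.3,0,0]]]'

```text
time_s: 8.7
tcp_pos: [0.584, 0.1019, 0.1077]
ee_rot: [-179.7, 0.1, 168.7]
wrist_force: [-1.8, -9.4, 6.2]
opening: 0.0168
grip_force: 30.4
```

Emit:
apply_moves --rows '[[[0.2,0.7,0,0],[0.3,1.3,0,0],[0.3,1.3,0,0]]]'

```text
time_s: 9.0
tcp_pos: [0.5841, 0.1024, 0.1077]
ee_rot: [-179.6, 0.1, 168.6]
wrist_force: [-2.5, -12.9, 6.6]
opening: 0.017
grip_force: 30.5
```

Emit:
apply_moves --rows '[[[-0.3,-1.5,0,0],[-0.5,-2.7,0,0],[-0.5,-2.7,0,0],[1.5,-3.1,0,0],[3.5,-3.5,0,0],[5.4,-3.9,0,0],[7.4,-4.3,0,0],[7.4,-4.3,0,0]]]'

```text
time_s: 9.8
tcp_pos: [0.5915, 0.0988, 0.1077]
ee_rot: [-179.7, 0.0, 168.7]
wrist_force: [-2.6, -9.7, 5.9]
opening: 0.0168
grip_force: 30.4
```

Emit:
apply_moves --rows '[[[2,-0.4,0,0],[4,-0.8,0,0],[5.9,-1.2,0,0],[7.4,-1.4,0,0],[7.4,-1.4,0,0]]]'

```text
time_s: 10.3
tcp_pos: [0.5989, 0.0974, 0.1077]
ee_rot: [-179.7, 0.0, 168.7]
wrist_force: [-3.5, -9.9, 6.1]
opening: 0.0172
grip_force: 30.5
```

Emit:
apply_moves --rows '[[[0.5,-0.1,0,0],[1,-0.2,0,0],[1,-0.2,0,0]]]'

```text
time_s: 10.6
tcp_pos: [0.5995, 0.0973, 0.1077]
ee_rot: [-179.7, 0.0, 168.7]
wrist_force: [-2.7, -10.0, 7.2]
opening: 0.0168
grip_force: 30.5
```

Emit:
apply_moves --rows '[[[0.5,-0.1,0,0],[1,-0.2,0,0],[1,-0.2,0,0]]]'

```text
time_s: 10.9
tcp_pos: [0.5997, 0.0972, 0.1076]
ee_rot: [-179.7, -0.1, 168.7]
wrist_force: [-5.4, -9.5, 9.6]
opening: 0.0164
grip_force: 30.6
```

Emit:
apply_moves --rows '[[[-1,0.2,0,0],[-1.1,-0.4,0,0],[-1.2,-1,0,0],[-1.4,-1.6,0,0],[-1.4,-1.6,0,0]]]'

```text
time_s: 11.4
tcp_pos: [0.5992, 0.0956, 0.1077]
ee_rot: [-179.7, 0.0, 168.7]
wrist_force: [-3.2, -9.4, 7.0]
opening: 0.0172
grip_force: 30.5
```

Emit:
apply_moves --rows '[[[-0.1,-0.4,0,0],[-0.2,-0.8,0,0],[-0.2,-0.8,0,0]]]'

```text
time_s: 11.7
tcp_pos: [0.599, 0.095, 0.1077]
ee_rot: [-179.8, 0.0, 168.7]
wrist_force: [-3.0, -8.3, 5.7]
opening: 0.0169
grip_force: 30.4
```

Emit:
apply_moves --rows '[[[-0.1,-0.5,0,0],[-0.2,-1,0,0],[-0.2,-1,0,0]]]'

```text
time_s: 12.0
tcp_pos: [0.599, 0.0948, 0.1077]
ee_rot: [-179.9, 0.0, 168.7]
wrist_force: [-2.6, -5.8, 6.8]
opening: 0.0169
grip_force: 30.4
```

Emit:
apply_moves --rows '[[[-0.1,-0.4,0,0],[-0.2,-0.8,0,0],[-0.2,-0.8,0,0]]]'

```text
time_s: 12.3
tcp_pos: [0.5989, 0.0947, 0.1077]
ee_rot: [-179.9, 0.0, 168.7]
wrist_force: [-2.1, -4.8, 5.4]
opening: 0.0168
grip_force: 30.3
```

Emit:
apply_moves --rows '[[[-0.1,-0.6,0,0],[-0.2,-1.2,0,0],[-0.2,-1.2,0,0]]]'

```text
time_s: 12.6
tcp_pos: [0.5989, 0.0946, 0.1077]
ee_rot: [179.9, 0.0, 168.8]
wrist_force: [-1.4, -0.3, 5.4]
opening: 0.017
grip_force: 30.3
```

Emit:
apply_moves --rows '[[[0,0,0,0],[0,0,0,0],[0,0,0,0]]]' --gripper 0.6

```text
time_s: 12.9
tcp_pos: [0.5986, 0.0944, 0.1066]
ee_rot: [180.0, -0.0, 168.8]
wrist_force: [-0.3, 0.7, 0.7]
opening: 0.0515
grip_force: 0.0
```

Run:
```python
from h import *
a=snapshot("side")[160:250,230:320];cv2.imwrite("pics/crop4.png",cv2.resize(a,(600,600),interpolation=2));print(get_obs()["tcp_pos"],get_obs()["wrist_force"])
```

```text
[0.59858172 0.09433576 0.10664791] [ 0.49550183  0.08471959 -0.47832734]
```

View pics/crop4.png

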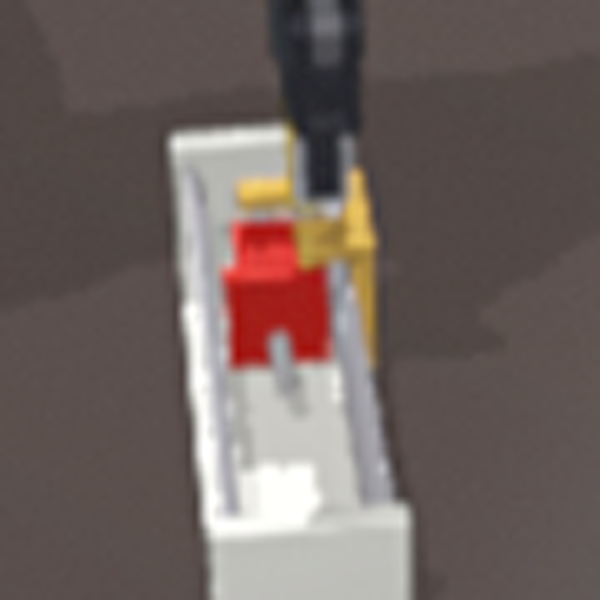

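Emit:
apply_moves --rows '[[[0,0,40,0],[0,0,85,0],[0,-20,125,-0.1],[2,-55,135,-0.25],[4,-95,135,-0.4],[6,-135,135,-0.55],[8,-175,135,-0.7],[10,-215,135,-0.85],[11,-255,135,-1.0],[12,-295,135,-1.15]]]' --gripper 0.72

```text
time_s: 13.95
tcp_pos: [0.6106, -0.2023, 0.2418]
ee_rot: [180.0, -0.0, 102.5]
wrist_force: [0.6, 0.5, -0.2]
opening: 0.0615
grip_force: 0.0
```

Emit:
apply_moves --rows '[[[0.5,-30,0,-0.14],[1,-42,-20,-0.28],[1,-42,-60,-0.42],[1,-42,-90,-0.421],[1,-42,-90,-0.421],[1,-42,-90,-0.421]]]'

```text
time_s: 14.55
tcp_pos: [0.6115, -0.2426, 0.1519]
ee_rot: [-179.9, -0.0, 78.8]
wrist_force: [-0.5, -0.4, -0.1]
opening: 0.0619
grip_force: 0.0
```

Emit:
apply_moves --rows '[[[0,0,-30,0],[0,0,-55,0],[0,0,-75,0],[0,0,-92,0],[0,0,-92,0],[0,0,-92,0]]]'

```text
time_s: 15.15
tcp_pos: [0.613, -0.2432, 0.0621]
ee_rot: [179.8, 0.0, 78.8]
wrist_force: [0.1, -0.3, 0.4]
opening: 0.0615
grip_force: 0.0
```

Emit:
apply_moves --rows '[[[0,0,0,0],[0,0,0,0],[0,0,0,0],[0,0,0,0],[0,0,0,0]]]' --gripper 0 --squeeze 25

```text
time_s: 15.65
tcp_pos: [0.613, -0.2434, 0.0624]
ee_rot: [179.8, 0.1, 78.8]
wrist_force: [-1.0, 0.7, 6.9]
opening: 0.0416
grip_force: 26.0
```

Emit:
apply_moves --rows '[[[0,0,15,0],[0,0,45,0],[0,0,85,0],[-5,20,110,0],[-15,60,110,0],[-26,100,110,0],[-36,140,110,0],[-47,180,110,0],[-53,205,110,0],[-55.6,214,110,0]]]'

```text
time_s: 16.65
tcp_pos: [0.5552, -0.0263, 0.1706]
ee_rot: [180.0, -0.0, 78.9]
wrist_force: [-0.0, -0.2, -1.6]
opening: 0.0412
grip_force: 26.0
```

Emit:
apply_moves --rows '[[[0,0,-20,0],[0,0,-40,0],[0,0,-50,0],[0,0,-50,0]]]'

```text
time_s: 17.05
tcp_pos: [0.5552, -0.0292, 0.1186]
ee_rot: [-179.8, 0.0, 78.7]
wrist_force: [0.2, -0.2, -0.4]
opening: 0.0413
grip_force: 26.0
```

Run:
```python
from fit import *
a=snapshot("side");cv2.imwrite("pics/s5.png",cv2.resize(a[150:270,210:340],(650,600),interpolation=2))
o=get_obs();print(o["tcp_pos"],o["wrist_force"])
t=o["tcp_pos"];M=min(masks_of("side","jar_red"),key=lambda m:np.hypot(*(m["xy"]-proj("side",[t[0],t[1],t[2]-.03]))))
print(M["xy"],M["mask"].sum(),proj("side",[t[0],t[1],t[2]-.025]))
print(fit(cyl(.021,.074),{"side":M["mask"]},[t[0],t[1],0,t[2]-.062],[0,3]))
```

```text
[ 0.55591636 -0.02927945  0.1196804 ] [ 0.06093714  0.94942718 -0.20222813]
[276.8, 216.1] 593 [274.56619974 213.48280895]
(array([ 0.55498093, -0.02927945,  0.        ,  0.05487852]), np.float64(0.0623562443818374))
```

View pics/s5.png

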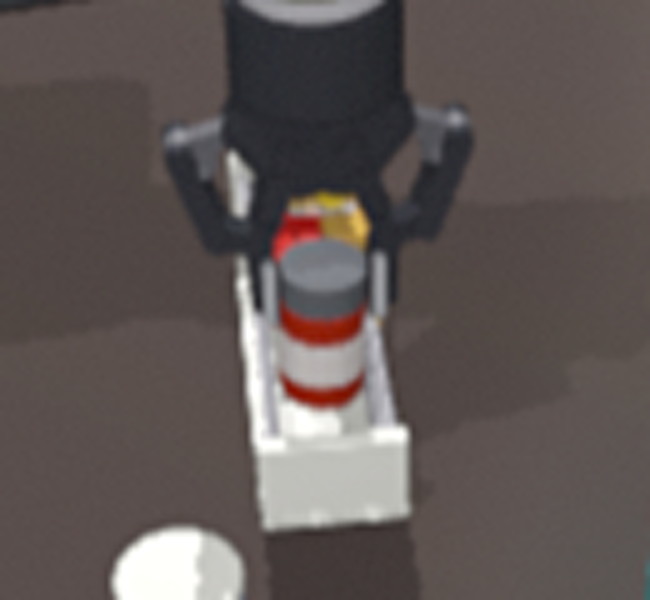

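Emit:
apply_moves --rows '[[[1.5,0,-12,0],[1.5,0,-24,0],[1.5,0,-34,0],[1.5,0,-40,0],[1.5,0,-44,0],[1.5,0,-44,0]]]'

```text
time_s: 17.75
tcp_pos: [0.5572, -0.0287, 0.0753]
ee_rot: [-179.9, -0.0, 78.8]
wrist_force: [0.4, -0.1, -1.6]
opening: 0.0415
grip_force: 26.1
```

Emit:
apply_moves --rows '[[[0,0,-2,0],[0,0,-4,0],[0,0,-4,0]]]'

```text
time_s: 18.05
tcp_pos: [0.5577, -0.0288, 0.072]
ee_rot: [180.0, 0.0, 78.8]
wrist_force: [-0.6, -0.9, -1.0]
opening: 0.0414
grip_force: 26.1
```

Emit:
apply_moves --rows '[[[0,0,-1,0],[0,0,-2,0],[0,0,-2,0]]]'

```text
time_s: 18.35
tcp_pos: [0.5576, -0.0288, 0.07]
ee_rot: [-180.0, 0.0, 78.8]
wrist_force: [1.2, 0.4, -1.6]
opening: 0.0415
grip_force: 26.1
```

Emit:
apply_moves --rows '[[[0,0,-1,0],[0,0,-1.5,0],[0,0,-1.5,0]]]'

```text
time_s: 18.65
tcp_pos: [0.5577, -0.0288, 0.0686]
ee_rot: [180.0, -0.0, 78.8]
wrist_force: [-0.3, 0.0, -1.3]
opening: 0.0416
grip_force: 26.1
```

Emit:
apply_moves --rows '[[[0,0,-1,0],[0,0,-1.5,0],[0,0,-1.5,0]]]'

```text
time_s: 18.95
tcp_pos: [0.5577, -0.0287, 0.0683]
ee_rot: [179.9, -0.0, 78.8]
wrist_force: [-3.4, 1.9, 8.4]
opening: 0.0417
grip_force: 26.8
```

Emit:
apply_moves --rows '[[[0,0,-0.5,0],[0,0,-1,0],[0,0,-1,0]]]'

```text
time_s: 19.25
tcp_pos: [0.5577, -0.0287, 0.0683]
ee_rot: [179.9, 0.0, 78.8]
wrist_force: [-5.4, 2.1, 15.5]
opening: 0.0418
grip_force: 27.3
```

Emit:
apply_moves --rows '[[[0,0,1.5,0],[0,0,1.5,0]]]'

```text
time_s: 19.45
tcp_pos: [0.558, -0.0288, 0.0684]
ee_rot: [179.9, -0.0, 78.8]
wrist_force: [-2.1, 1.2, 7.1]
opening: 0.0414
grip_force: 26.7
```

Emit:
apply_moves --rows '[[[0,0,0,0],[0,0,0,0],[0,0,0,0],[0,0,10,0],[0,0,35,0],[0,0,75,0],[0,0,115,0]]]' --gripper 0.65

```text
time_s: 20.15
tcp_pos: [0.5571, -0.0287, 0.1838]
ee_rot: [-179.9, 0.0, 78.8]
wrist_force: [1.0, 0.7, -0.3]
opening: 0.0554
grip_force: 0.0
```

Run:
```python
from fit import *
a=snapshot("side");o=get_obs();t=o["tcp_pos"];print(t,o["time_s"],o["opening"])
M=min(masks_of("side","jar_red"),key=lambda m:np.hypot(*(m["xy"]-proj("side",[.5577,-.0287,.045]))))
print(M["xy"],M["mask"].sum());q,l=fit(cyl(.021,.074),{"side":M["mask"]},[.5577,-.0287,0,.006],[0,1]);print(q,l)
x,y=q[0]-.572,q[1]-.0442;c,s=np.cos(1.375),np.sin(1.375);print("track",x*c+y*s,-x*s+y*c)
```

```text
[ 0.5606363  -0.02933039  0.19149651] 20.2 0.05562378639225114
[278.4, 229.2] 362
[ 0.56013591 -0.01083173  0.          0.006     ] 0.33992706099879666
track -0.056288373210166096 0.0009311048434935514
```

Emit:
apply_moves --rows '[[[-10,-30,0,0],[-24,-75,0,0],[-37,-120,0,0],[-50,-165,0,0],[-63,-205,0,0],[-75,-245,0,0],[-86,-280,0,0],[-90,-289,-10,0],[-90,-289,-40,0],[-90,-289,-50,0]]]' --gripper 0.74

```text
time_s: 21.25
tcp_pos: [0.4661, -0.3166, 0.1297]
ee_rot: [-179.8, -0.1, 78.7]
wrist_force: [-0.0, 1.3, -0.5]
opening: 0.063
grip_force: 0.0
```

Run:
```python
from fit import *
b=snapshot("top");o=get_obs();print(o["tcp_pos"],o["time_s"])
ms=masks_of("top","jar_red");e=proj("top",[.5577,-.0287,.07]);print(e)
if ms:
  M=min(ms,key=lambda m:np.hypot(*(m["xy"]-e)));print(M["xy"],M["mask"].sum())
  q,l=fit(cyl(.021,.074),{"top":M["mask"]},[.5577,-.0287,0,.006],[0,1]);print(q,l)
a=snapshot("side")
cv2.imwrite("pics/p6.png",np.hstack([cv2.resize(a[170:270,220:320],(400,400),interpolation=2),cv2.resize(b[175:255,215:315],(400,320),interpolation=2) if 0 else cv2.resize(b[170:270,215:315],(400,400),interpolation=2)]))
M=min(masks_of("side","jar_green"),key=lambda m:np.hypot(*(m["xy"]-np.array([274,342]))));print(M["xy"],M["mask"].sum())
```

```text
[ 0.46580929 -0.3158235   0.12889238] 21.3
[295.5373158  217.58051605]
[296.3, 216.5] 198
[ 0.55560317 -0.02660441  0.          0.006     ] 0.16258748984712568
[274.2, 341.3] 865
```

View pics/p6.png

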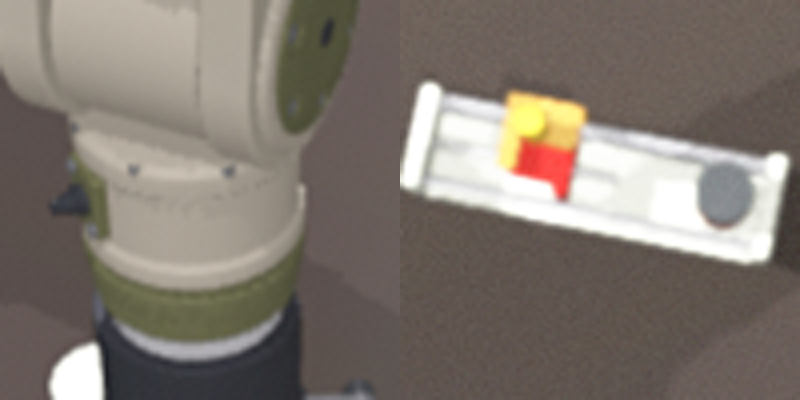

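Emit:
apply_moves --rows '[[[1,-2,0,0],[1,-2,-25,0],[1,-2,-50,0],[1,-2,-67,0],[1,-2,-67,0],[1,-2,-67,0]]]'

```text
time_s: 22.05
tcp_pos: [0.4693, -0.32, 0.0665]
ee_rot: [179.9, 0.0, 78.8]
wrist_force: [0.5, -1.1, 0.0]
opening: 0.0631
grip_force: 0.0
```

Emit:
apply_moves --rows '[[[0,0,0,0],[0,0,0,0],[0,0,0,0],[0,0,0,0],[0,0,0,0]]]' --gripper 0 --squeeze 25

```text
time_s: 22.55
tcp_pos: [0.4694, -0.3206, 0.0672]
ee_rot: [179.9, 0.1, 78.8]
wrist_force: [-1.5, 0.3, 6.2]
opening: 0.0414
grip_force: 24.8
```

Emit:
apply_moves --rows '[[[0,0,15,0],[0,0,45,0],[0,0,85,0],[5,17,115,0],[18,62,115,0],[31,107,115,0],[44,152,115,0],[57,197,115,0],[70,242,115,0],[82,285,115,0]]]'

```text
time_s: 23.55
tcp_pos: [0.5509, -0.0328, 0.1808]
ee_rot: [180.0, -0.0, 78.8]
wrist_force: [0.3, -1.0, -1.1]
opening: 0.0416
grip_force: 25.9
```

Emit:
apply_moves --rows '[[[9,32,0,0],[15,51,0,0],[15.7,55.3,0,0],[15.7,55.3,-25,0],[15.7,55.3,-50,0],[15.7,55.3,-50,0]]]'

```text
time_s: 24.15
tcp_pos: [0.5635, 0.0201, 0.1273]
ee_rot: [-179.6, 0.0, 78.7]
wrist_force: [-0.9, -0.1, -1.8]
opening: 0.0418
grip_force: 25.8
```

Run:
```python
from fit import *
a=snapshot("side");cv2.imwrite("pics/s7.png",cv2.resize(a[150:270,210:340],(650,600),interpolation=2))
o=get_obs();t=o["tcp_pos"];print(t,o["wrist_force"])
c,s=np.cos(1.375),np.sin(1.375);x,y=t[0]-.572,t[1]-.0442;print("track",x*c+y*s,-x*s+y*c)
```

```text
[0.56457688 0.0199702  0.12914476] [ 0.01799192 -0.87396722 -0.21068455]
track -0.025210996191506716 0.0025674386043474644
```

View pics/s7.png

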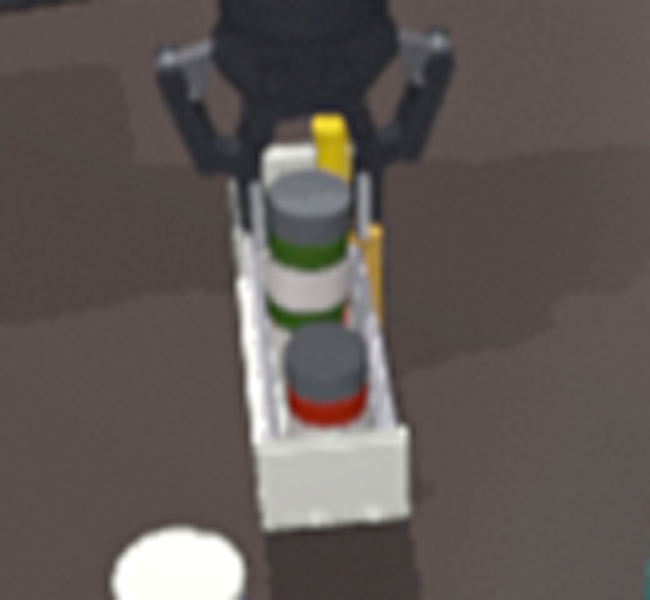

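Emit:
apply_moves --rows '[[[2.3,0,-8,0],[2.3,0,-20,0],[2.3,0,-32,0],[2.3,0,-40,0],[2.3,0,-44,0],[2.3,0,-44,0]]]'

```text
time_s: 24.8
tcp_pos: [0.568, 0.0206, 0.0856]
ee_rot: [-179.9, 0.0, 78.8]
wrist_force: [-0.3, 0.5, -1.6]
opening: 0.0417
grip_force: 25.9
```

Emit:
apply_moves --rows '[[[0,0,-2,0],[0,0,-4,0],[0,0,-6,0],[0,0,-6,0]]]'

```text
time_s: 25.2
tcp_pos: [0.5686, 0.0205, 0.0804]
ee_rot: [-180.0, 0.0, 78.8]
wrist_force: [0.3, -0.1, -1.4]
opening: 0.0415
grip_force: 25.9
```

Emit:
apply_moves --rows '[[[-1,0,-2,0],[-1,0,-4,0],[-1,0,-5.5,0],[-1,0,-5.5,0]]]'

```text
time_s: 25.6
tcp_pos: [0.5674, 0.0205, 0.0747]
ee_rot: [-180.0, 0.0, 78.8]
wrist_force: [0.7, -0.3, -1.3]
opening: 0.0416
grip_force: 25.9
```

Emit:
apply_moves --rows '[[[0,0,-1,0],[0,0,-1.5,0],[0,0,-1.5,0]]]'

```text
time_s: 25.9
tcp_pos: [0.5677, 0.0205, 0.0735]
ee_rot: [180.0, 0.0, 78.8]
wrist_force: [-1.0, -0.5, -1.9]
opening: 0.0414
grip_force: 25.9
```

Emit:
apply_moves --rows '[[[0,0,-0.5,0],[0,0,-1,0],[0,0,-1,0]]]'

```text
time_s: 26.2
tcp_pos: [0.5678, 0.0206, 0.0733]
ee_rot: [180.0, -0.0, 78.8]
wrist_force: [-2.0, 1.3, 4.0]
opening: 0.0413
grip_force: 26.4
```

Emit:
apply_moves --rows '[[[0,0,0.7,0],[0,0,0.7,0],[0,0,0.7,0],[0,0,10,0],[0,0,35,0],[0,0,75,0],[0,0,115,0],[0,0,125,0]]]' --gripper 0.65

```text
time_s: 27.0
tcp_pos: [0.5701, 0.0203, 0.2031]
ee_rot: [179.5, -0.0, 78.8]
wrist_force: [1.0, 0.1, 0.4]
opening: 0.0557
grip_force: 0.0
```

Emit:
apply_moves --rows '[[[5,12,0,0.15],[12,30,0,0.3],[20,50,0,0.45],[26,64,0,0.6],[31,74,0,0.75],[31,74,0,0.9],[31,74,0,1.05],[31,74,0,1.2],[31,74,0,1.35],[31,74,0,1.5]]]'

```text
time_s: 28.0
tcp_pos: [0.5984, 0.0945, 0.1973]
ee_rot: [-180.0, -0.0, 165.1]
wrist_force: [-0.5, 0.3, 0.8]
opening: 0.0554
grip_force: 0.0
```

Run:
```python
from fit import *
a=snapshot("side");cv2.imwrite("pics/s8.png",cv2.resize(a[150:270,210:340],(650,600),interpolation=2))
o=get_obs();print(o["tcp_pos"],o["ee_rot"],o["time_s"])
```

```text
[0.59844624 0.09453173 0.19726385] [-1.79995762e+02 -3.45988632e-02  1.65389434e+02] 28.05
```

View pics/s8.png

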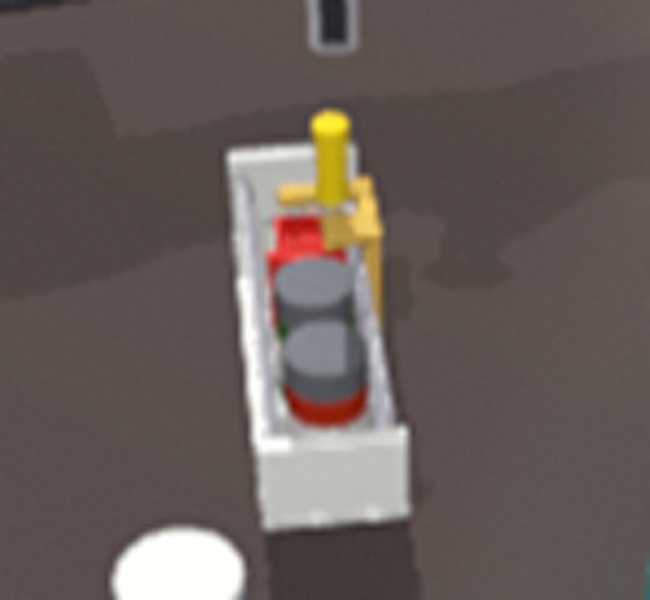

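Emit:
apply_moves --rows '[[[0.5,0.2,0,0.065],[0.5,0.2,-25,0.065],[0.5,0.2,-50,0.065],[0.5,0.2,-75,0.065],[0.5,0.2,-89,0.065],[0.5,0.2,-89,0.065]]]'

```text
time_s: 28.65
tcp_pos: [0.5971, 0.0946, 0.1058]
ee_rot: [-179.9, -0.3, 168.3]
wrist_force: [-0.2, -0.7, 0.8]
opening: 0.0555
grip_force: 0.0
```

Emit:
apply_moves --rows '[[[0,0,0,0],[0,0,0,0],[0,0,0,0],[0,0,0,0],[0,0,0,0]]]' --gripper 0 --squeeze 30

```text
time_s: 29.15
tcp_pos: [0.6, 0.0944, 0.1099]
ee_rot: [180.0, 0.1, 168.4]
wrist_force: [-1.0, -1.4, 6.6]
opening: 0.0169
grip_force: 29.9
```

Emit:
apply_moves --rows '[[[0.2,1,0,0],[0.4,2,0,0],[0.4,2,0,0],[0.4,2,0,0]]]'

```text
time_s: 29.55
tcp_pos: [0.6001, 0.0948, 0.1099]
ee_rot: [-179.8, 0.1, 168.4]
wrist_force: [-2.0, -7.5, 7.1]
opening: 0.0172
grip_force: 30.1
```

Emit:
apply_moves --rows '[[[0.2,1,0,0],[0.4,2,0,0],[0.4,2,0,0],[0.4,2,0,0]]]'

```text
time_s: 29.95
tcp_pos: [0.6004, 0.0961, 0.1098]
ee_rot: [-179.7, 0.1, 168.3]
wrist_force: [-2.2, -10.0, 7.3]
opening: 0.0168
grip_force: 30.2
```

Emit:
apply_moves --rows '[[[0.1,0.5,0,0],[-1.9,0.9,0,0],[-3.9,1.3,0,0],[-5.9,1.7,0,0],[-7.9,2.1,0,0],[-7.9,2.1,0,0]]]'

```text
time_s: 30.55
tcp_pos: [0.5927, 0.098, 0.1098]
ee_rot: [-179.7, 0.2, 168.3]
wrist_force: [-2.0, -10.5, 5.8]
opening: 0.0169
grip_force: 30.1
```

Emit:
apply_moves --rows '[[[-2,0.4,0,0],[-4,0.8,0,0],[-6,1.2,0,0],[-7,1.4,0,0],[-7,1.4,0,0]]]'

```text
time_s: 31.05
tcp_pos: [0.5858, 0.0994, 0.1098]
ee_rot: [-179.7, 0.2, 168.3]
wrist_force: [-1.4, -10.5, 7.0]
opening: 0.0167
grip_force: 30.1
```

Emit:
apply_moves --rows '[[[-0.5,0.1,0,0],[-1,0.2,0,0],[-1,0.2,0,0]]]'

```text
time_s: 31.35
tcp_pos: [0.5849, 0.0996, 0.1098]
ee_rot: [-179.7, 0.2, 168.3]
wrist_force: [-1.7, -10.3, 5.9]
opening: 0.0171
grip_force: 30.1
```

Emit:
apply_moves --rows '[[[-0.4,0.1,0,0],[-0.8,0.2,0,0],[-0.8,0.2,0,0]]]'

```text
time_s: 31.65
tcp_pos: [0.5845, 0.0997, 0.1099]
ee_rot: [-179.7, 0.2, 168.3]
wrist_force: [0.1, -10.7, 6.3]
opening: 0.0172
grip_force: 30.1
```

Emit:
apply_moves --rows '[[[-0.5,-2.5,0,0],[-1.2,-6,0,0],[-2,-10,0,0],[-2.8,-14,0,0],[-3.6,-18,0,0],[-4.3,-21.5,0,0],[-4.9,-24.5,0,0],[-4.9,-24.5,0,0]]]'

```text
time_s: 32.45
tcp_pos: [0.5797, 0.0754, 0.1099]
ee_rot: [-179.8, 0.2, 168.3]
wrist_force: [1.3, -9.4, 5.6]
opening: 0.0171
grip_force: 30.0
```

Emit:
apply_moves --rows '[[[-0.2,-1,0,0],[-0.4,-2,0,0],[-0.6,-3,0,0],[-0.8,-4,0,0],[-1,-5,0,0],[-1.2,-6,0,0],[-1.4,-7,0,0],[-1.6,-8,0,0],[-1.6,-8,0,0]]]'

```text
time_s: 33.35
tcp_pos: [0.5782, 0.0679, 0.1099]
ee_rot: [-179.8, 0.2, 168.3]
wrist_force: [0.5, -7.9, 4.8]
opening: 0.017
grip_force: 29.9
```

Emit:
apply_moves --rows '[[[-0.2,-1,0,0],[-0.4,-2,0,0],[-0.6,-3,0,0],[-0.8,-4,0,0],[-1,-5,0,0],[-1,-5,0,0]]]'

```text
time_s: 33.95
tcp_pos: [0.5772, 0.0632, 0.1099]
ee_rot: [-179.8, 0.2, 168.3]
wrist_force: [1.3, -7.2, 5.2]
opening: 0.0169
grip_force: 29.9
```

Emit:
apply_moves --rows '[[[-0.2,-0.8,0,0],[-0.3,-1.6,0,0],[-0.5,-2.4,0,0],[-0.6,-3.2,0,0],[-0.8,-4,0,0],[-1,-5,0,0],[-1.2,-6,0,0],[-1.2,-6,0,0]]]'

```text
time_s: 34.75
tcp_pos: [0.5761, 0.0573, 0.1099]
ee_rot: [-179.9, 0.2, 168.3]
wrist_force: [0.7, -6.6, 5.4]
opening: 0.0166
grip_force: 29.9
```

Emit:
apply_moves --rows '[[[-0.2,-0.7,0,0],[-0.3,-1.4,0,0],[-0.4,-2,0,0],[-0.4,-2,0,0]]]'

```text
time_s: 35.15
tcp_pos: [0.5758, 0.0556, 0.1099]
ee_rot: [-179.9, 0.2, 168.4]
wrist_force: [0.4, -5.1, 5.0]
opening: 0.0168
grip_force: 29.9
```

Emit:
apply_moves --rows '[[[-0.2,-0.7,0,0],[-0.3,-1.4,0,0],[-0.3,-1.4,0,0]]]'

```text
time_s: 35.45
tcp_pos: [0.5755, 0.0542, 0.1099]
ee_rot: [-179.9, 0.2, 168.4]
wrist_force: [1.3, -5.3, 4.4]
opening: 0.0166
grip_force: 29.9
```

Emit:
apply_moves --rows '[[[-0.1,-0.5,0,0],[-0.2,-1,0,0],[-0.2,-1,0,0]]]'

```text
time_s: 35.75
tcp_pos: [0.5753, 0.0533, 0.1099]
ee_rot: [-179.9, 0.2, 168.4]
wrist_force: [1.7, -5.0, 5.6]
opening: 0.0173
grip_force: 29.9
```

Emit:
apply_moves --rows '[[[-0.1,-0.5,0,0],[-0.2,-1,0,0],[-0.2,-1,0,0]]]'

```text
time_s: 36.05
tcp_pos: [0.5751, 0.0523, 0.1099]
ee_rot: [-179.9, 0.2, 168.4]
wrist_force: [0.7, -4.4, 4.7]
opening: 0.017
grip_force: 29.9
```

Emit:
apply_moves --rows '[[[-0.1,-0.6,0,0],[-0.2,-1.2,0,0],[-0.2,-1.2,0,0]]]'

```text
time_s: 36.35
tcp_pos: [0.5749, 0.0514, 0.1099]
ee_rot: [-179.9, 0.2, 168.4]
wrist_force: [0.6, -5.1, 5.1]
opening: 0.0171
grip_force: 29.9
```

Emit:
apply_moves --rows '[[[-0.1,-0.6,0,0],[-0.2,-1.2,0,0],[-0.2,-1.2,0,0]]]'

```text
time_s: 36.65
tcp_pos: [0.5748, 0.0511, 0.1099]
ee_rot: [179.9, 0.2, 168.4]
wrist_force: [2.2, -1.2, 5.2]
opening: 0.0173
grip_force: 29.9
```

Emit:
apply_moves --rows '[[[0,-0.3,0,0],[0,-0.3,0,0]]]'

```text
time_s: 36.85
tcp_pos: [0.5748, 0.0511, 0.1099]
ee_rot: [179.9, 0.2, 168.4]
wrist_force: [1.3, -0.1, 5.6]
opening: 0.0171
grip_force: 29.9
```

Emit:
apply_moves --rows '[[[0,-0.3,0,0],[0,-0.3,0,0],[0,-0.3,0,0],[0,-0.3,0,0],[0,-0.3,20,0],[0,-0.3,60,0],[0,-0.3,100,0],[-50,0,130,0],[-90,30,130,0],[-120,60,130,0]]]' --gripper 0.6

```text
time_s: 37.85
tcp_pos: [0.4521, 0.1108, 0.2396]
ee_rot: [180.0, 0.1, 168.3]
wrist_force: [0.8, 1.4, -0.2]
opening: 0.0511
grip_force: 0.0
```

Emit:
apply_moves --rows '[[[-20,45,0,0],[-40,90,0,0],[-60,130,0,0],[-80,170,0,0],[-95,210,0,0],[-95,210,0,0]]]'

```text
time_s: 38.45
tcp_pos: [0.3558, 0.3248, 0.2384]
ee_rot: [179.9, -0.0, 168.8]
wrist_force: [-0.8, -0.6, 0.4]
opening: 0.0514
grip_force: 0.0
```

Run:
```python
from fit import *
a=snapshot("side");b=snapshot("top")
cv2.imwrite("pics/p9.png",np.hstack([cv2.resize(a[170:270,220:320],(400,400),interpolation=2),cv2.resize(b[170:270,215:315],(400,400),interpolation=2)]))
o=get_obs();print(o["tcp_pos"],o["wrist_force"],o["time_s"])
```

```text
[0.35720009 0.32179059 0.23825505] [ 0.11916305 -0.00296033 -0.03911618] 38.55
```

View pics/p9.png

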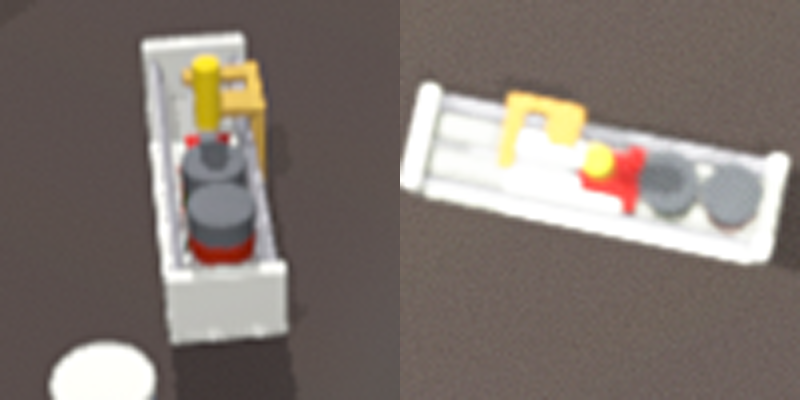

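```bash
python3 -c "from cell import sign_off;print(sign_off())"
```

```text
the job is handed in; nothing more can be done
None
```

The job is done and handed in at about 38.6 s of the 72 s allowed. The follower was eased forward in hand and let go; the red and green jars stand upright in the track, closed up against the front stop (red in front). The last pictures and the force readings show this, and the verdict was not returned.

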